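# Fit the narrow-slot comb insert into a riffle box

### The arm

A 6-joint arm with a two-finger parallel gripper is mounted at the origin on a cart in front of the work surface, level with it; the furniture and walls round the work are solid. World frame = base frame: x ahead of the robot, y to its left, z up, the work surface at z = 0. Lengths are in m, angles in rad, forces in N, time in s.
With the tool pointing down it reaches from about 0.35 to 0.85 m from the base axis. Payload 8.1 kg.
Tool frame: the origin (TCP) lies at the centre of the arm's flange, where the gripper is bolted on; the fingertips stand 186 mm ahead of it and the grasp point (between the pads) lies 167 mm ahead of it (robot.grasp_offset is the distance from the TCP to the grasp point, in m); z points along the fingers, y is the line along which they close (so a half turn about z gives the same grasp; the last joint's range is limited). The gripper opens to 93 mm and grips with 3 to 60 N. Pads are 15 mm wide; open, the fingers measure 128 mm over their backs; the gripper's body (75 mm by 188 mm) begins 65 mm behind the grasp point.
Start: joints at [-1.259, 0.13, 1.488, -0, 1.523, -0.085], TCP at [0.232, -0.553, 0.405] pointing down, gripper open.
Joint ranges: [-2.96, 2.96], [-0.89, 2.26], [0.02, 2.5], [-1.34, 4.48], [0, 2.73], [-2.66, 2.66]. Speed limits (rad/s): [2.39, 2.39, 2.79, 3.14, 3.14, 3.14].

### API

Orientations are given as a rotation vector (axis times angle).
In Python, from plant import robot gives the robot as it stands.
- The arm moves only by the tool drive_tool, never from a script. Its argument "moves" is one flat list of numbers, 7 for each row, row after row: the finger opening in mm, from 0 to 93, then the shift along the tool's x, y, z in mm, then the turn, a rotation vector about the tool's x, y, z in degrees. A call has 1 to 8 rows; each row shifts and turns the commanded pose from where the row before left it, along the tool's axes as they then stand; what a row does not reach is not made up. A row lasts 1/10 s, in which the tool goes at most 50 mm and 8.59 degrees, less where a joint would pass 70% of its speed; a pose out of reach is approached as far as the arm can. A call is refused whole if a number of a shift passes 50 or a number of a turn 8.59, either way. A call with a gripper value outside its range is refused whole. The fingers move at their own pace and stop on an object; "grip_force" is the grip in N (left out, the last holds). Time passes only in rows, so rows that do not move let the fingers close. It gives the time, the measured TCP pose, the force, the opening and the grip force at its end, in the units of the state.
- robot.read_state(): the state, without advancing time (a new reading comes with each control period).
- robot.read_camera(name): name is "scene" or "top" or "wrist"; returns a dict with "color" (384x512x3 uint8, red, green, blue), "depth" (384x512 float32, m along the optical axis (not along the pixel's ray), 0 where there is no reading), "mtx" (3x3 intrinsics, pixels), "dist_coeffs" ([k1, k2, p1, p2, k3] as OpenCV has them; the pictures are not rectified), "R" (3x3) and "t" (3): a world point X has camera coordinates R X + t. Camera axes: x right, y down, z forward; pixel columns grow to the right and rows downward; lengths in m; the calibration is good to about 2 mm. A picture is of the moment at which its call begins.
- robot.close_job(): hands the job in; it is judged then, once.
The state is a dict: "t": time; "q": joint angles; "dq": joint speeds; "joint_torque": joint torques, N m; "tool_pos": TCP position; "orientation": TCP orientation; "force": force on the tool from outside, world axes, zero at the start; "wrist_torque": the same for the moment, N m; "opening": finger opening in m; "gripper_force": force on a finger pad.
Only numpy, scipy, OpenCV 4.12 (cv2) and the standard library are available. Lean on these libraries where they do the work, as an engineer would, in place of code of your own. Each camera call takes 0.05 s, during which the arm holds its last target. There are 200 camera calls.

### The job

Set the riffle box (sample divider) up for finer soil: take the comb insert whose fins match the box's slots, hold it rear end up to hook its tongue under the lip at the box's front, and swing it down so that each of its fins stands in a slot between the box's own dividing plates. Then press its rear down, without forcing it, until the spring roller catch has snapped over it and it lies level and fully home. Leave the other insert and everything else on the bench where it is.

Things in the scene. Friction and masses are not known exactly. Their poses are not given: they have to be found in the camera images.
- riffle_box: Steel riffle box, fixed: 205 x 148 x 163 mm. Origin: on the bench under its middle; x to its back, z up. Inside, a divider pack: 6 upright plates along x, 4 mm, tops z=135, at 6.5, 19.5, 32.5 mm either side of the pack's middle, give 7 slots 9 mm wide, free down to z=100; end plates (inner faces 43.5 from the middle) rise to z=150. Inner faces: front wall x=-51.5, back wall x=+45.
- lip (a point): Middle of the inner edge, on the underside, of the lip that turns inward from the front wall's top across the box: at (-45, 0, 146) mm in the frame of riffle_box. Lip 4 mm thick, 6.5 mm overhang; 11 mm free between it and the plate tops. From lip to back wall is 3 mm less than the insert's length, so it cannot go straight down.
- seat (a point): Nominal place of insert_fine's origin when home, axes parallel: (0, 0, 105) mm in riffle_box. The divider pack is clamped up to 9 mm to either side (y) of it, not given here: find its slots by touch or sight. Rear raised 15 to 22 degrees, lower till the tongue's front edge rests on the plates behind the lip, push it forward under the lip to the front wall, swing the rear down.
- catch (a joint): Travel of the spring roller catch in the middle of the back wall, m: 0 out, 0.007 right back. Free-turning roller, 14 mm diameter along y, centre x=48, z=148.4 mm in riffle_box; its housing tops out at z=156. The insert's rear bar meets it about 20 mm before home and must push it 2 mm back against 6 to 8 N; then it springs out over the bar. Weight alone does not do it; 10 to 15 N down on the pad does.
- insert_fine: Comb insert that fits, aluminium, 93 x 83 x 82 mm, about 0.26 kg, standing on its seven fins (5 mm thick, x=-36 to +28, z=0 to 36, at y=0, +-13, +-26, +-39 mm). Origin: centre under the fins; x along them, tongue at -x; z up. Two cross bars along y, 81 x 10 mm, z=30 to 38, at x=-34 and +38. Black grip plate on top: 36 mm in x, 12 mm thick in y, centre x=-8, z=40 to 82: take it from above.
- insert_fine_tongue (a point): Middle of the front lower edge of insert_fine's flat tongue (70 mm wide, 12 mm long, 5 mm thick): at (-50, 0, 30) mm in the frame of insert_fine.
- insert_fine_pad (a point): Middle of the top of insert_fine's black push pad (12 mm in x, 24 in y) on the rear bar: at (33, 0, 60) mm in the frame of insert_fine; 165 mm above the bench when home. The grip plate, 22 mm taller, ends 17 mm in front of the pad.
- insert_coarse: The other insert, from a wider riffle box, which does not fit: like insert_fine in make and size, but with only four fins (at y=+-11 and +-33 mm). The two may stand in either place. Leave it alone.
- caliper: Steel vernier caliper, 76 x 216 x 15 mm, lying behind the work.
- stopwatch: Yellow stopwatch, 63 x 52 x 16 mm, lying near the bench's front edge.
- marker: Black-capped marker, 134 x 19 mm, lying at the right near the front edge.
- marker_b: Black-capped marker, 134 x 19 mm, lying at the left by the notebook.
- notebook: Green notebook, 205 x 145 x 14 mm, lying at the left.
- tin_a: Aluminium moisture tin, 64 mm diameter, 43 mm tall, standing at the right.
There are look-alikes about, which are no part of the job. What is shaped like the insert_fine but orange or purple is not meant.

How it is judged:
On the way, in this order (a step that is already met when the one before it is completed fails the run):
1. the seven-fin insert is held clear above the bench (height (world z) of insert_fine above 0.05 m), for 0.1 s.
2. its tongue is hooked under the lip while its rear is still raised (x of insert_fine_tongue in the frame of riffle_box below -0.046 m and z of insert_fine_tongue in the frame of riffle_box between 0.132 and 0.143 m and angle between insert_fine's own z axis and vertical above 0.08 rad), for 0.05 s.
At the end, for the whole second after the job is handed in: The seven-fin insert lies home in the riffle box: level within 1.7 degrees, on the plate tops within 2 mm, tongue under the lip, fins down between the plates, wherever these stand, catch out within 1.2 mm, at rest and released; the four-fin insert stands on the bench (z of insert_fine in the frame of riffle_box between 0.1025 and 0.107 m and z of insert_fine_pad in the frame of riffle_box below 0.167 m and x of insert_fine_tongue in the frame of riffle_box below -0.0465 m and y of insert_fine in the frame of riffle_box between -0.0115 and 0.0115 m and angle between the x axis of insert_fine and the x axis of riffle_box, either way round below 0.04 rad and angle between the z axis of insert_fine and the z axis of riffle_box, either way round below 0.03 rad and value of joint catch below 0.0012 m and linear speed of insert_fine below 0.01 m/s and height (world z) of insert_coarse below 0.01 m); the robot touches nothing.
It fails at once if the four-fin insert is moved more than 15 mm (distance of insert_coarse from where it was at the start of the episode above 0.015 m).
It fails at once if a bystander (caliper, stopwatch, marker, notebook, tin) is moved more than 15 mm (distance of any of caliper, stopwatch, marker, marker_b, notebook, tin_a from where it was at the start of the episode above 0.015 m).
It fails at once if the insert is forced: more than 80 N between it and the riffle box (contact force between insert_fine and riffle_box above 80 N).
It also fails if it takes over 54 s, if anything falls off the work surface, if the arm or the gripper's body presses on something with over 40 N, if the wrist force passes 120 N, or if a joint passes its speed limit or range.

## Working session

There is one attempt and no reset: what is moved stays moved. The work goes in short steps, Python scripts to look and compute and a tool call to move; the robot and the scene stay as the last step left them, time stands still between calls to the robot, and variables do not carry over. Pictures are saved under pics/ and viewed, at most 10 in all, crops included, and the job is handed in when it is done.

Besides the shell and the picture viewer there is one more tool, called as name(argument=value, ...), one argument or row to a line, values as JSON. drive_tool: Moves the arm, as the interface text tells. Its arguments: {"type":"object","properties":{"moves":{"type":"array","items":{"type":"number"}},"grip_force":{"type":"number"}},"required":["moves"]}

```bash
mkdir -p pics; cat > h.py <<'E'
import numpy as np, cv2
from plant import robot
from scipy.spatial.transform import Rotation as Rn
def cloud(c):
    d=c["depth"];h,w=d.shape
    u,v=np.meshgrid(np.arange(w),np.arange(h))
    p=cv2.undistortPoints(np.stack([u,v],-1).reshape(-1,1,2).astype(np.float32),c["mtx"],c["dist_coeffs"]).reshape(h,w,2)
    P=np.dstack([p[...,0]*d,p[...,1]*d,d])
    W=(P-c["t"])@c["R"]   # R^T (P-t)
    W[d==0]=np.nan
    return W
def get(n,save=None):
    c=robot.read_camera(n)
    if save: cv2.imwrite("pics/"+save,c["color"][...,::-1])
    return c
E
python3 - <<'E'
from h import *
a=get("scene");b=get("top")
np.save("top.npy",b,allow_pickle=True);np.save("scene.npy",a,allow_pickle=True)
im=np.hstack([a["color"],b["color"]])[...,::-1]
cv2.imwrite("pics/s.png",cv2.resize(a["color"][...,::-1],(800,600)))
cv2.imwrite("pics/t.png",cv2.resize(b["color"][...,::-1],(800,600)))
print(robot.read_state(),robot.grasp_offset)
for c in(a,b):print(-c["R"].T@c["t"])
E
```

```text
{'t': 0.1, 'q': array([-1.25936194e+00,  1.31070140e-01,  1.48918597e+00, -2.29630947e-05,
        1.52299575e+00, -8.53907056e-02]), 'dq': array([ 1.31141915e-03, -7.09866710e-05, -2.14039795e-03, -1.42443819e-03,
       -1.24022265e-03, -6.82718346e-04]), 'joint_torque': array([ 1.33638609e-03, -5.61342466e+01, -4.93094587e+01,  7.70068355e-02,
        2.91788508e-02, -7.56806867e-05]), 'tool_pos': array([ 0.23185199, -0.55316475,  0.40379279]), 'orientation': array([-3.07834277e+00, -6.18926869e-01,  3.29564361e-04]), 'force': array([ 0.14748908, -0.0387135 , -0.36897809]), 'wrist_torque': array([ 0.03456052,  0.01137627, -0.00056274]), 'gripper_force': 0.0, 'opening': 0.09311574472713476} 0.1673
[-0.50725911 -0.81854144  0.83265922]
[ 0.46391815 -0.15850336  1.73305148]
```

View pics/s.png

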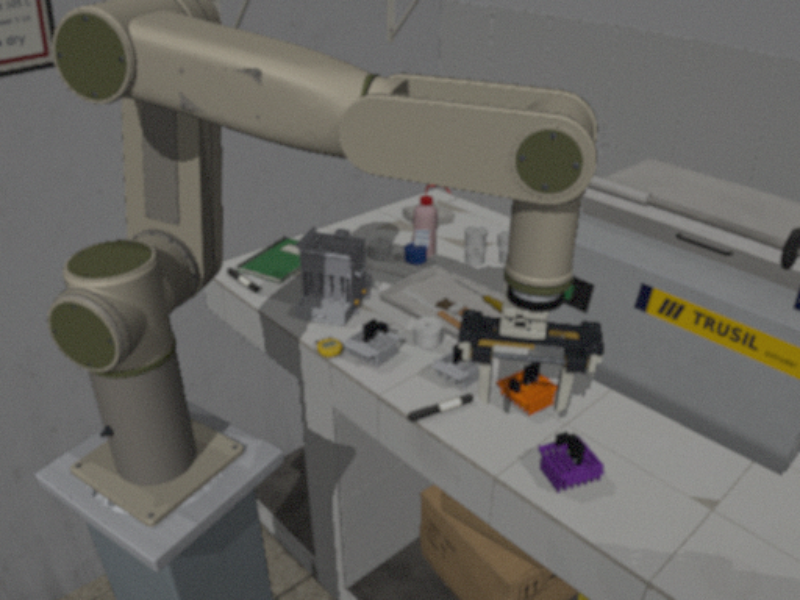

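View pics/t.png

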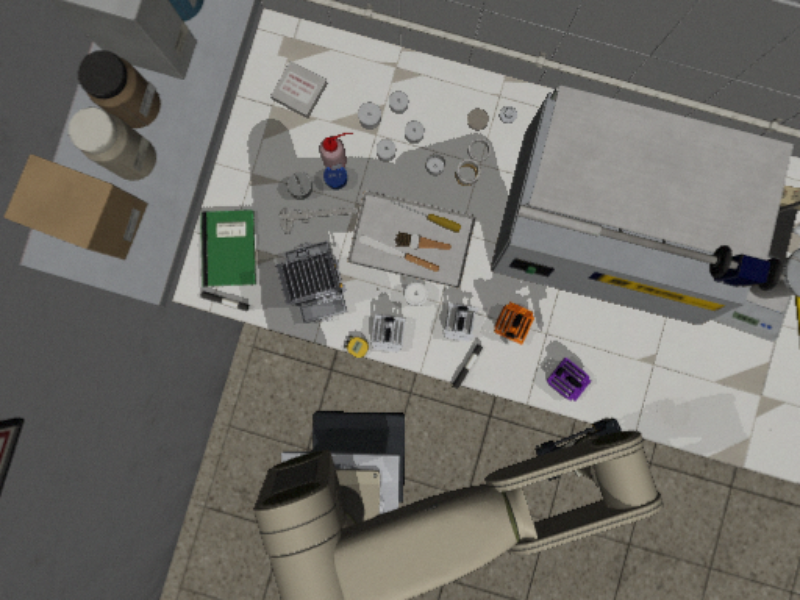

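The top view shows the box at about (313,282). The two grey inserts are at (387,327) and (458,320), and the orange (515,322) and purple (568,378) look-alikes are not meant. I'll enlarge the grey ones and the box.

```bash
python3 - <<'E'
from h import *
b=np.load("top.npy",allow_pickle=True).item()
c=b["color"][...,::-1]
cr=cv2.resize(c[145:235,170:315],None,fx=5.5,fy=5.5,interpolation=cv2.INTER_CUBIC)
cv2.imwrite("pics/crop.png",cr)
W=cloud(b)
for n,(u,v) in dict(box=(313,282),L=(387,327),R=(458,320)).items():
    u=int(u*.64);v=int(v*.64);print(n,W[v,u])
for n,(x0,x1,y0,y1) in dict(L=(233,262,195,226),R=(280,306,190,220),box=(175,225,150,208)).items():
    w=W[y0:y1,x0:x1].reshape(-1,3); 
    lo=(.02,.12) if n!='box' else (.14,.2)
    k=(w[:,2]>lo[0])&(w[:,2]<lo[1]);p=w[k]
    r=cv2.minAreaRect((p[:,:2]*1000).astype(np.float32));print(n,k.sum(),r,p[:,2].max(),p.mean(0))
E
```

```text
box [0.60297143 0.06856316 0.13141241]
L [ 0.49375511 -0.11779469  0.04214831]
R [ 0.51811663 -0.30744554  0.05290744]
L 313 ((478.095947265625, -112.51431274414062), (101.0949478149414, 92.4782943725586), 83.94189453125) 0.08941575218417726 [ 0.47581633 -0.12139318  0.04163971]
R 284 ((510.77001953125, -312.8964538574219), (79.87773895263672, 93.4133529663086), 81.38423156738281) 0.08853348201939396 [ 0.50843212 -0.31271103  0.04223727]
box 455 ((620.698974609375, 80.14033508300781), (129.20347595214844, 138.5604248046875), 16.700693130493164) 0.172089299420867 [0.61028722 0.08179927 0.15317473]
```

View pics/crop.png

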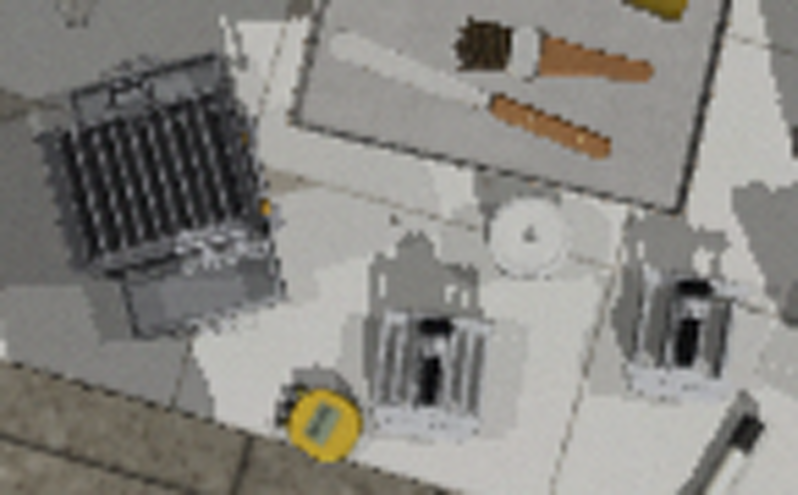

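Left grey insert (top px 248,213) shows three fins on each side of the black grip, so seven fins. The right one (294,205) shows two per side, so four. Left is insert_fine, with its rear (pad) pointing away from the robot. I'll check this from close with the wrist camera.

```bash
cat >> h.py <<'E'
def pose():
    s=robot.read_state();return s["tool_pos"],Rn.from_rotvec(s["orientation"])
def plan(p,R,p0=None,R0=None):
    """rows for tool going p0,R0->p,R"""
    if p0 is None:p0,R0=pose()
    d=R0.inv().apply(np.array(p)-p0)*1000; r=(R0.inv()*R).as_rotvec(degrees=True)
    print("shift",d.round(1),"turn",r.round(2),"dist",np.linalg.norm(d).round(1))
def down(yaw,pitch=0):
    # tool z down, tool x along yaw; pitch>0 raises the rear (+x) of what is held
    return Rn.from_euler("z",yaw,degrees=True)*Rn.from_euler("y",-pitch,degrees=True)*Rn.from_euler("x",180,degrees=True)
E
python3 - <<'E'
from h import *
p,R=pose()
c=robot.read_camera("wrist")
cp=-c["R"].T@c["t"]
print("cam in tool",R.inv().apply(cp-p), "cam axes in tool\n",(R.inv()*Rn.from_matrix(c["R"].T)).as_matrix().round(3),c["mtx"])
b=np.load("top.npy",allow_pickle=True).item();W=cloud(b)
w=W[190:230,228:268];k=w[...,2]>.07;print(w[k].mean(0),k.sum())
plan([0.43,-0.118,0.40],down(0))
E
```

```text
cam in tool [ 0.07286656 -0.00099408  0.01938175] cam axes in tool
 [[-0.001 -0.966 -0.26 ]
 [ 1.    -0.    -0.   ]
 [ 0.    -0.26   0.966]] [[282.50061661   0.         254.27326396]
 [  0.         282.50061661 189.13905299]
 [  0.           0.           1.        ]]
[ 0.47285754 -0.12141522  0.08060741] 27
shift [ 351.  -324.8    4.4] turn [-8.000e-02  1.000e-02  2.274e+01] dist 478.2
```

drive_tool(
  moves=[93,30,-28,0,0,0,0,93,35,-32,0,0,0,0,93,35,-32,0,0,0,0,93,35,-32,0,0,0,0,93,35,-32,0,0,0,0,93,35,-32,0,0,0,0,93,35,-32,0,0,0,0,93,35,-32,0,0,0,0],
)

```text
t: 0.95
tool_pos: [0.3884, -0.2128, 0.4046]
orientation: [3.08, 0.619, 0.0]
force: [0.6, -0.4, -0.1]
opening: 0.0927
gripper_force: 0.0
```

drive_tool(
  moves=[93,35,-32,0,0,0,0,93,30,-28,0,0,0,0,93,10,-10,0,0,0,5.7,93,0,0,0,0,0,8.5,93,0,0,0,0,0,8.5,93,0,0,0,0,0,0],
)

```text
t: 1.55
tool_pos: [0.4302, -0.1208, 0.4045]
orientation: [-3.141, 0.002, 0.001]
force: [-0.4, -0.1, 0.9]
opening: 0.0928
gripper_force: 0.0
```

```bash
python3 - <<'E'
from h import *
p,R=pose();print(p,R.as_matrix().round(3))
c=get("wrist");np.save("w1.npy",c,allow_pickle=True)
cv2.imwrite("pics/w1.png",cv2.resize(c["color"][...,::-1],(800,600)))
E
```

```text
[ 0.43024233 -0.12082918  0.40447864] [[ 1.    -0.001 -0.   ]
 [-0.001 -1.     0.   ]
 [-0.    -0.    -1.   ]]
```

View pics/w1.png

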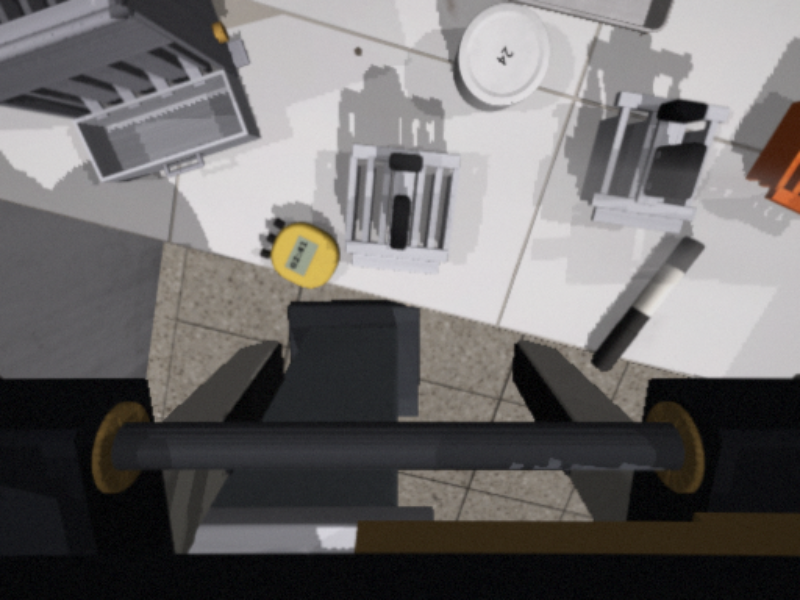

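Seven-fin candidate is at (403,207) with pad at (405,162) and grip plate at (400,222). The other insert is at (660,165). I'll crop the pair to confirm and measure the plate.

```bash
python3 - <<'E'
from h import *
c=np.load("w1.npy",allow_pickle=True).item();im=c["color"]
cv2.imwrite("pics/c1.png",cv2.resize(im[50:180,210:475][...,::-1],None,fx=3,fy=3,interpolation=cv2.INTER_CUBIC))
W=cloud(c)
sl=np.s_[90:172,220:298]
w=W[sl];g=im[sl].max(2)
for n,lo,hi in(("plate",.074,.092),("pad",.05,.068)):
    k=(w[...,2]>lo)&(w[...,2]<hi)&(g<60);p=w[k]
    print(n,k.sum(),p.mean(0),cv2.minAreaRect((p[:,:2]*1000).astype(np.float32)))
k=(w[...,2]>.033)&(w[...,2]<.045)&(g>90);p=w[k];print("bars",k.sum(),cv2.minAreaRect((p[:,:2]*1000).astype(np.float32)))
E
```

```text
plate 325 [ 0.47255439 -0.12084956  0.08235881] ((472.29412841796875, -120.8171157836914), (10.636618614196777, 34.05311584472656), 84.12203216552734)
pad 210 [ 0.51177213 -0.12462676  0.06034686] ((503.5991516113281, -124.52982330322266), (22.1436767578125, 29.157976150512695), 88.05010223388672)
bars 3051 ((476.3436584472656, -121.88934326171875), (83.1077880859375, 93.8800277709961), 84.01417541503906)
```

View pics/c1.png

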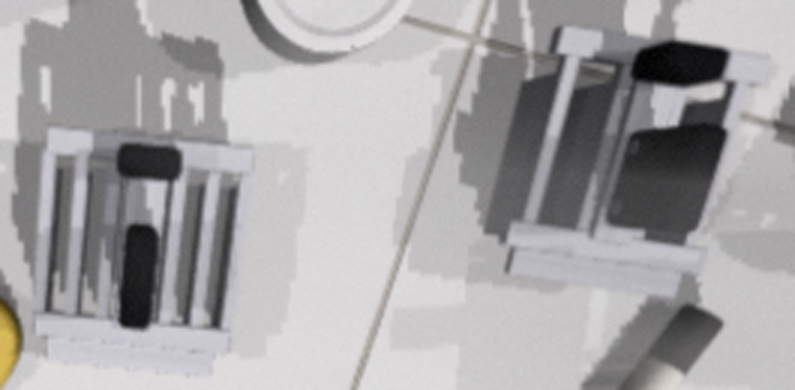

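Confirmed: the left insert, crop (140,240), has seven fins and yaw of about −6°. Before grasping I'll look at the box from above.

drive_tool(
  moves=[93,24,-41,-9,0,0,0,93,24,-41,-9,0,0,0,93,24,-41,-9,0,0,0,93,24,-41,-9,0,0,0,93,24,-41,-9,0,0,0,93,0,0,0,0,0,0],
)

```text
t: 2.2
tool_pos: [0.5518, 0.0881, 0.45]
orientation: [-3.14, -0.015, -0.001]
force: [-0.6, -0.1, -0.6]
opening: 0.0931
gripper_force: 0.0
```

```bash
python3 - <<'E'
from h import *
p,R=pose();print(p)
c=get("wrist");np.save("w2.npy",c,allow_pickle=True)
cv2.imwrite("pics/w2.png",cv2.resize(c["color"][...,::-1],(800,600)))
W=cloud(c)
z=np.nan_to_num(W[...,2]);
for lo,hi in((.17,.2),(.16,.17),(.153,.16),(.147,.153),(.142,.147),(.13,.14),(.09,.13)):
    print(lo,hi,((z>lo)&(z<hi)&(np.arange(384)[:,None]<240)).sum())
E
```

```text
[0.55177739 0.08806421 0.45002425]
0.17 0.2 0
0.16 0.17 1522
0.153 0.16 2292
0.147 0.153 3957
0.142 0.147 428
0.13 0.14 3173
0.09 0.13 3618
```

View pics/w2.png

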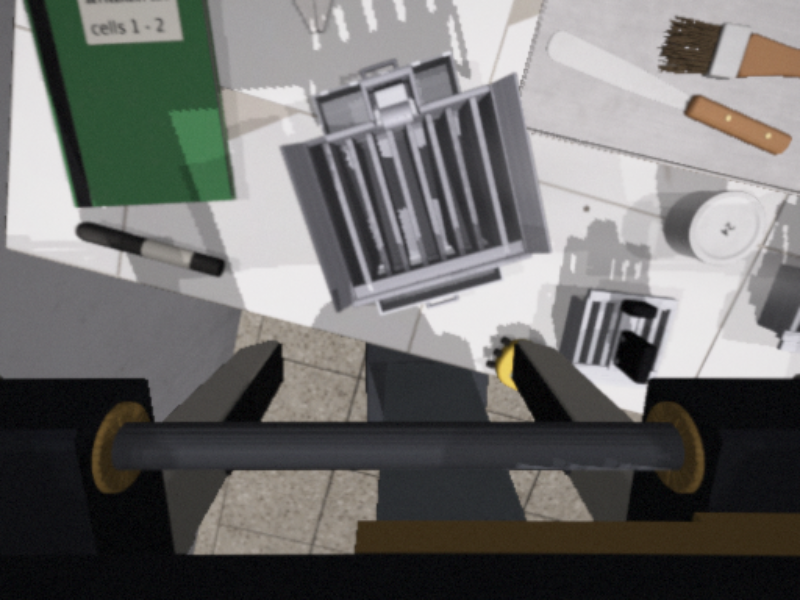

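The box shows its catch housing at the back (393,95), the front lip from (340,300) to (525,245), and the pack's plates between. Now I'll fit lines to them.

```bash
python3 - <<'E'
from h import *
c=np.load("w2.npy",allow_pickle=True).item();W=cloud(c);z=np.nan_to_num(W[...,2])
roi=np.zeros(z.shape,bool);roi[30:205,175:358]=1
m=((z>.125)&(z<.142)&roi).astype(np.uint8)
n,lab,st,_=cv2.connectedComponentsWithStats(m)
dirs=[]
for i in range(1,n):
    if st[i,4]<60: continue
    q=W[lab==i];vx,vy,x0,y0=cv2.fitLine((q[:,:2]*1000).astype(np.float32),cv2.DIST_HUBER,0,.01,.01).ravel()
    if vx<0:vx,vy=-vx,-vy
    print("comp",st[i],np.degrees(np.arctan2(vy,vx)).round(2),x0.round(1),y0.round(1),q[:,2].mean().round(4))
m=((z>.143)&(z<.17)&roi)
q=W[m][:,:2]*1000;r=cv2.minAreaRect(q.astype(np.float32));print(r)
E
```

```text
comp [235  50  29  21 117] -71.45 675.7 97.1 0.1356
comp [304  59  27  95 359] 16.55 635.8 26.4 0.1338
comp [ 264   64   56  100 1280] 16.8 624.8 49.8 0.1344
comp [ 211   77   52  103 1061] 16.15 607.3 108.9 0.1348
comp [259  78  27  89 393] 16.65 615.4 72.7 0.1351
comp [246  82  28  89 355] 16.59 611.7 84.9 0.1356
comp [198  92  31  91 266] 16.56 593.9 131.7 0.1337
((619.6206665039062, 80.54685974121094), (129.19485473632812, 139.0521697998047), 16.708900451660156)
```

```bash
python3 - <<'E'
from h import *
c=np.load("w2.npy",allow_pickle=True).item();W=cloud(c)[20:210,165:370].reshape(-1,3)*1000
W=W[~np.isnan(W[:,0])]
a=np.radians(16.6);u=W[:,0]*np.cos(a)+W[:,1]*np.sin(a);v=-W[:,0]*np.sin(a)+W[:,1]*np.cos(a);z=W[:,2]
print("u",u.min(),u.max())
k=(u>590)&(u<640)
for b in range(-185,-15,1):
    s=k&(v>=b)&(v<b+1)
    if s.any(): print(b,int(np.percentile(z[s],90)),end="; ")
print("\nalong u, |v+100|<30")
k=(abs(v+100)<35)
for b in range(520,720,2):
    s=k&(u>=b)&(u<b+2)
    if s.any(): print(b,int(np.percentile(z[s],90)),int(np.percentile(z[s],10)),end="; ")
E
```

```text
u 277.58198978318376 774.0780071374079
-170 163; -169 165; -168 165; -167 165; -166 163; -165 162; -164 160; -163 159; -162 157; -161 156; -160 154; -159 153; -158 151; -157 149; -156 143; -148 150; -147 151; -146 151; -145 151; -144 148; -143 86; -142 85; -135 135; -134 136; -133 136; -132 136; -131 133; -130 74; -129 76; -128 76; -122 135; -121 136; -120 136; -119 136; -118 135; -117 83; -116 84; -115 84; -114 83; -113 84; -112 84; -109 136; -108 136; -107 136; -106 136; -105 135; -104 75; -103 74; -102 73; -101 73; -100 75; -99 75; -98 74; -97 75; -96 136; -95 136; -94 136; -93 136; -92 136; -91 85; -90 83; -89 82; -88 83; -87 84; -86 84; -85 83; -84 84; -83 135; -82 136; -81 136; -80 136; -79 136; -76 76; -75 75; -74 75; -73 73; -72 75; -71 73; -70 134; -69 136; -68 136; -67 136; -66 136; -61 86; -60 84; -59 85; -58 84; -57 147; -56 151; -55 151; -54 151; -53 151; -44 147; -43 151; -42 153; -41 154; -40 155; -39 157; -38 158; -37 160; -36 162; -35 163; -34 164; -33 165; -32 165; -31 164; 
along u, |v+100|<30
540 4 2; 542 3 2; 544 4 1; 550 33 30; 552 151 35; 554 152 150; 556 152 1
[... 239 characters left out ...]
 61; 598 136 63; 600 136 63; 602 136 65; 604 136 66; 606 136 66; 608 136 66; 610 135 65; 612 135 64; 614 136 62; 616 136 61; 618 136 60; 620 136 59; 622 136 58; 624 136 57; 626 136 56; 628 136 54; 630 136 53; 632 136 51; 634 136 51; 636 136 50; 638 136 48; 640 136 47; 642 136 47; 644 135 45; 646 135 45; 648 136 43; 650 135 42; 652 151 61; 654 154 50; 656 154 102; 658 155 144; 660 156 33; 662 156 34; 664 156 152; 666 156 151; 668 156 133; 670 156 134; 672 155 133; 674 156 133; 676 156 136; 678 157 155; 680 156 2; 682 4 2; 684 4 1; 686 3 2; 688 4 2; 690 4 2; 692 4 2; 694 4 1; 696 3 2; 698 3 2; 700 3 2; 702 4 2; 704 34 3; 706 35 33; 708 24 24; 710 25 23; 712 25 22; 714 25 0; 716 24 0; 718 1 -1;
```

drive_tool(
  moves=[93,-13,35,20,0,0,0,93,-13,35,20,0,0,0,93,-13,35,20,0,0,0,93,-13,35,20,0,0,0,93,-13,35,20,0,0,0,93,-14,34,20,0,0,0,93,0,0,0,0,0,6,60,0,0,0,0,0,0],
)

```text
t: 3.05
tool_pos: [0.4697, -0.1269, 0.3288]
orientation: [-3.137, 0.168, 0.003]
force: [0.4, -0.3, 0.2]
opening: 0.0883
gripper_force: 0.0
```

```bash
python3 - <<'E'
from h import *
p,R=pose();print(p,R.as_matrix()[:,0])
plan([.4725,-.1211,.232],down(-6))
c=get("wrist");W=cloud(c);g=c["color"].max(2);w=W
k=(w[...,2]>.074)&(w[...,2]<.092)&(g<70)&(abs(w[...,0]-.4725)<.04)&(abs(w[...,1]+.121)<.03);q=w[k];print(k.sum(),q.mean(0),cv2.minAreaRect((q[:,:2]*1000).astype(np.float32)))
E
```

```text
[ 0.46973899 -0.126888    0.32878435] [ 0.99427609 -0.1068257  -0.00182681]
shift [ 2.3 -6.  96.8] turn [-0.01  0.1  -0.13] dist 97.0
533 [ 0.47391658 -0.1213742   0.08201322] ((472.75341796875, -120.96651458740234), (11.02063274383545, 33.719120025634766), 83.8567123413086)
```

drive_tool(
  moves=[50,2,-6,20,0,0,0,40,0,0,30,0,0,0,40,0,0,30,0,0,0,40,0,0,17,0,0,0,40,0,0,0,0,0,0],
)

```text
t: 3.6
tool_pos: [0.4727, -0.1185, 0.2304]
orientation: [-3.136, 0.156, 0.007]
force: [-0.7, -0.4, 0.4]
opening: 0.0456
gripper_force: 0.0
```

drive_tool(
  moves=[0,0,0,0,0,0,0,0,0,0,0,0,0,0,0,0,0,0,0,0,0,0,0,0,0,0,0,0,0,0,0,0,0,0,0],
  grip_force=40,
)

```text
t: 4.1
tool_pos: [0.4744, -0.1197, 0.2339]
orientation: [3.136, -0.163, 0.003]
force: [-0.3, -2.2, 5.1]
opening: 0.0119
gripper_force: 40.0
```

```bash
python3 - <<'E'
from h import *
for i in range(6):
    p,R=pose();print(p.round(4),np.degrees(R.as_matrix()[1,0]).round(2),robot.read_state()["force"].round(1))
    if i<3: robot.read_camera("wrist")
E
```

```text
[ 0.4744 -0.1197  0.2339] -5.94 [-0.3 -2.2  5.1]
[ 0.4744 -0.1197  0.2339] -5.95 [-1.2 -1.9  6.7]
[ 0.4744 -0.1197  0.2339] -5.95 [-0.4 -2.3  6.4]
[ 0.4744 -0.1197  0.2339] -5.95 [-1.2 -1.8  5.9]
[ 0.4744 -0.1197  0.2339] -5.95 [-1.2 -1.8  5.9]
[ 0.4744 -0.1197  0.2339] -5.95 [-1.2 -1.8  5.9]
```

drive_tool(
  moves=[0,0,0,-10,0,0,0,0,0,0,-30,0,0,0,0,0,0,-30,0,0,0,0,0,0,-30,0,0,0,0,0,0,-30,0,0,0,0,0,0,-30,0,0,0,0,0,0,-20,0,0,0,0,0,0,0,0,0,0],
)

```text
t: 5.05
tool_pos: [0.4744, -0.1194, 0.4164]
orientation: [3.136, -0.163, 0.008]
force: [-0.0, -1.3, -1.7]
opening: 0.0117
gripper_force: 40.0
```

```bash
python3 - <<'E'
from h import *
p,R=pose();print(p.round(4),R.as_matrix()[:,0].round(3),robot.read_state()["force"].round(1))
c=get("wrist","w3.png");W=cloud(c);T=R.inv().apply((W.reshape(-1,3)-p)).reshape(W.shape)*1000
g=c["color"].max(2)
z=T[...,2]
for n,lo,hi,d in(("pad",166,177,1),("bar",188,200,0),("plate",142,158,1)):
    k=(z>lo)&(z<hi)&(abs(T[...,1])<50)&((g<60) if d else (g>90))&(T[...,0]>-10)&(T[...,0]<70);q=T[k]
    if len(q)>5: print(n,len(q),q.mean(0).round(1),cv2.minAreaRect(q[:,:2].astype(np.float32)), np.percentile(q,[2,98],axis=0).round(1).tolist())
cv2.imwrite("pics/w3b.png",cv2.resize(c["color"][...,::-1],(800,600)))
E
```

```text
[ 0.4744 -0.1194  0.4164] [ 0.995 -0.104  0.005] [-0.  -1.3 -1.7]
pad 965 [ 34.   -1.3 173.4] ((25.414039611816406, -1.4056997299194336), (22.66744613647461, 36.718318939208984), 89.90396881103516) [[7.7, -12.0, 166.7], [43.5, 9.3, 176.4]]
bar 5067 [ 25.8  -1.  195.8] ((18.916505813598633, -1.1218986511230469), (83.32821655273438, 57.76534652709961), 89.95712280273438) [[-6.6, -41.7, 192.8], [47.5, 39.4, 198.6]]
plate 1125 [  5.2  -1.1 151.8] ((8.036887168884277, -1.7637863159179688), (30.277973175048828, 30.72252655029297), 43.30643081665039) [[-6.3, -8.5, 144.8], [14.7, 6.2, 156.7]]
```

View pics/w3b.png

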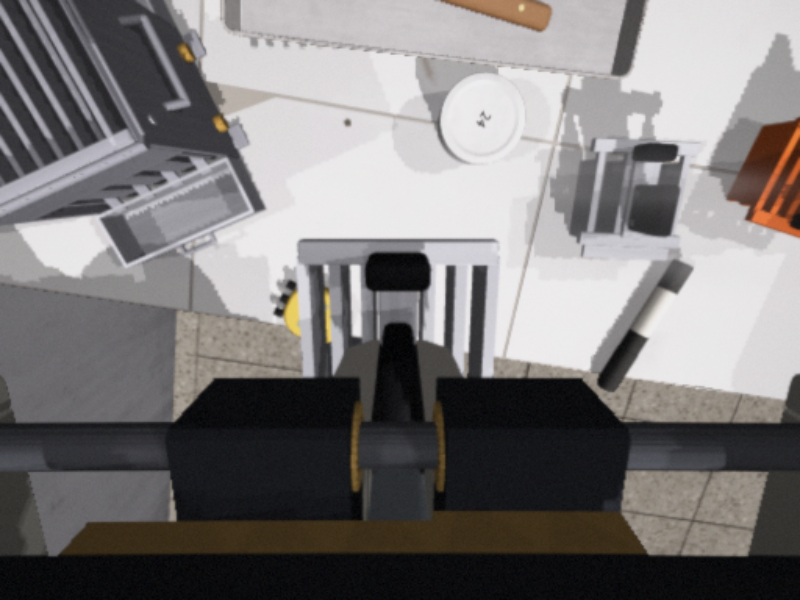

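The insert is held squarely: bar at (400,250), pad at (398,272), centred to about 1 mm. Next I'll work out the pre-hook pose.

```bash
cat >> h.py <<'E'
B0=np.array([.6124,.0773,0]);BY=16.6;G=np.array([-.0062,0,.234]);TG=np.array([-.050,0,.030])
def tgt(tx,tz,pitch,ty=0.):
    """TCP pose placing tongue edge at box (tx,ty,tz) m, with rear raised by pitch deg"""
    R=down(BY,pitch); Ri=R*Rn.from_euler("x",180,degrees=True)  # insert axes
    return B0+Rn.from_euler("z",BY,degrees=True).apply([tx,ty,tz])+Ri.apply(G-TG),R
def tongue():
    p,R=pose();Ri=R*Rn.from_euler("x",180,degrees=True);b=Rn.from_euler("z",BY,degrees=True).inv()
    t=b.apply(p+Ri.apply(TG-G)-B0)*1000;e=(b*Ri).as_euler("zyx",degrees=True)
    f=b.apply(robot.read_state()["force"])
    print("tongue box mm",t.round(1),"yaw,pitch,roll",(e*[1,-1,1]).round(2),"F box",f.round(1))
E
python3 - <<'E'
from h import *
p,R=tgt(-.0395,.175,18);print(p);tongue();plan(p,R)
p0,R0=pose();plan(p0,R);plan(p,R,p0,R)
E
```

```text
[0.55405426 0.05990638 0.38255047]
tongue box mm [-228.8 -132.4  209.9] yaw,pitch,roll [-22.56   0.12  -0.08] F box [ 0.6  1.1 -3.7]
shift [  60.9 -186.6   31.5] turn [  3.6   17.63 -22.36] dist 198.8
shift [0. 0. 0.] turn [  3.6   17.63 -22.36] dist 0.0
shift [ 111.9 -148.9   69.4] turn [0. 0. 0.] dist 198.8
```

drive_tool(
  moves=[0,0,0,-10,0.9,4.4,-5.6,0,0,0,-10,0.9,4.4,-5.6,0,0,0,-10,0.9,4.4,-5.6,0,0,0,0,0.9,4.4,-5.6,0,0,0,0,0,0,0],
)

```text
t: 5.6
tool_pos: [0.4708, -0.1198, 0.4406]
orientation: [-3.025, -0.442, -0.474]
force: [-0.2, 0.4, -2.3]
opening: 0.012
gripper_force: 40.0
```

```bash
python3 - <<'E'
from h import *
tongue();plan(*tgt(-.0395,.220,18))
E
```

```text
tongue box mm [-171.3 -147.8  233. ] yaw,pitch,roll [ 0.07 17.82  0.19] F box [-0.1  0.4 -2.3]
shift [ 120.8 -148.3   53. ] turn [-0.19  0.18  0.01] dist 198.5
```

drive_tool(
  moves=[0,20,-26,8,0,0,0,0,24,-30,10,0,0,0,0,24,-30,10,0,0,0,0,24,-30,11,0,0,0,0,20,-24,10,0,0,0,0,9,-8,4,-0.1,0.2,0,0,0,0,0,0,0,0],
)

```text
t: 6.3
tool_pos: [0.5551, 0.0611, 0.4271]
orientation: [-3.028, -0.442, -0.473]
force: [-0.6, -0.5, -2.8]
opening: 0.0118
gripper_force: 40.0
```

```bash
python3 - <<'E'
from h import *
tongue();plan(*tgt(-.0395,.220,18));plan(*tgt(-.0395,.150,18))
p,R=pose();c=get("wrist","w4.png")
W=cloud(c)*1000;b=np.radians(BY);X=W-B0*1000
u=X[...,0]*np.cos(b)+X[...,1]*np.sin(b);v=-X[...,0]*np.sin(b)+X[...,1]*np.cos(b);z=X[...,2]
cv2.imwrite("pics/w4b.png",cv2.resize(c["color"][...,::-1],(800,600)))
k=(u>20)&(u<42)
print("plates v:")
for bb in np.arange(-60,60,1.):
    s=k&(v>=bb)&(v<bb+1)&(z<160)
    if s.sum()>2: print(int(bb),int(np.percentile(z[s],90)),end="; ")
E
```

```text
tongue box mm [-39.    1.  219.4] yaw,pitch,roll [ 0.03 17.77  0.05] F box [-0.7 -0.3 -2.8]
shift [-1.2  0.8 -0.9] turn [-0.05  0.23  0.02] dist 1.7
shift [-22.5   0.9  65.8] turn [-0.05  0.23  0.02] dist 69.5
plates v:
-45 151; -44 151; -43 149; -30 129; -14 87; 17 86; 31 135; 32 137; 45 151; 46 151; 47 151; 48 150;
```

View pics/w4b.png

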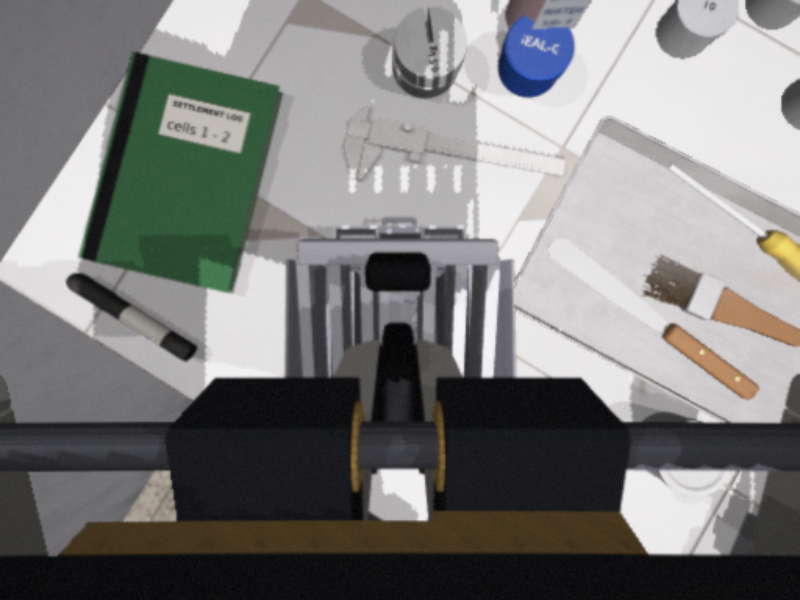

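The view shows the insert square over the box, with bar at (398,250) and end plates symmetric on either side. Camera and arm agree to about 1 mm. Lowering now.

drive_tool(
  moves=[0,-6,1,17,0,0,0,0,-6,0,18,0,0,0,0,-6,0,17,0,0.2,0,0,-2,0,4,0,0,0,0,0,0,0,0,0,0],
)

```text
t: 6.85
tool_pos: [0.553, 0.0574, 0.3686]
orientation: [-3.027, -0.439, -0.48]
force: [-1.4, 1.5, -3.2]
opening: 0.0117
gripper_force: 40.0
```

```bash
python3 -c "
from h import *
tongue();plan(*tgt(-.0395,.145,18))"
```

```text
tongue box mm [-41.1  -2.  161.1] yaw,pitch,roll [-0.1  18.04  0.02] F box [-0.9  1.9 -3.2]
shift [-3.3 -2.1 15.8] turn [-0.02 -0.04 -0.1 ] dist 16.3
```

drive_tool(
  moves=[0,1,-2,0,0,0,0,0,0,0,0,0,0,0,0,0,0,0,0,0,0],
)

```text
t: 7.15
tool_pos: [0.5545, 0.0602, 0.3714]
orientation: [-3.026, -0.441, -0.489]
force: [0.1, 0.7, -2.6]
opening: 0.0121
gripper_force: 40.0
```

```bash
python3 -c "
from h import *
tongue();plan(*tgt(-.0395,.145,18))"
```

```text
tongue box mm [-3.78e+01 -1.00e-01  1.64e+02] yaw,pitch,roll [-0.02 18.33 -0.07] F box [ 0.2  0.6 -2.6]
shift [-6.4  0.1 17.7] turn [ 0.07 -0.33  0.01] dist 18.9
```

drive_tool(
  moves=[0,-2,0,4,0,-0.3,0,0,-2,0,4,0,0,0,0,-1,0,3,0,0,0,0,-1,0,3,0,0,0,0,0,0,0,0,0,0,0,0,0,0,0,0,0],
)

```text
t: 7.75
tool_pos: [0.5528, 0.0601, 0.355]
orientation: [-3.028, -0.442, -0.478]
force: [-0.6, 0.1, -1.3]
opening: 0.0117
gripper_force: 40.0
```

```bash
python3 -c "
from h import *
tongue();plan(*tgt(-.0395,.137,18))"
```

```text
tongue box mm [-40.9   0.5 147.4] yaw,pitch,roll [ 0.000e+00  1.793e+01 -1.000e-02] F box [-0.5  0.2 -1.3]
shift [-2.1  0.5 10.3] turn [0.01 0.07 0.01] dist 10.5
```

drive_tool(
  moves=[0,-1,0,3,0,0,0,0,-1,0,3,0,0,0,0,0,0,2,0,0,0,0,0,0,0,0,0,0,0,0,0,0,0,0,0],
)

```text
t: 8.25
tool_pos: [0.5532, 0.0602, 0.3465]
orientation: [-3.028, -0.442, -0.477]
force: [0.5, -0.4, -3.2]
opening: 0.0119
gripper_force: 40.0
```

```bash
python3 -c "
from h import *
tongue();plan(*tgt(-.0395,.136,18));plan(*tgt(-.050,.137,18))"
```

```text
tongue box mm [-40.6   0.5 138.9] yaw,pitch,roll [ 0.   17.89  0.  ] F box [ 0.3 -0.5 -3.2]
shift [-0.2  0.5  3. ] turn [-0.    0.11  0.  ] dist 3.1
shift [-9.9  0.5 -1.1] turn [-0.    0.11  0.  ] dist 10.0
```

Now down to touch.

drive_tool(
  moves=[0,0,0,1.5,0,0,0,0,0,0,1.5,0,0,0,0,0,0,0,0,0,0,0,0,0,0,0,0,0],
)

```text
t: 8.65
tool_pos: [0.5543, 0.0605, 0.3439]
orientation: [-3.028, -0.442, -0.478]
force: [-0.2, 0.2, -1.9]
opening: 0.0117
gripper_force: 40.0
```

```bash
python3 -c "
from h import *
tongue()"
```

```text
tongue box mm [-39.4   0.4 136.4] yaw,pitch,roll [ 0.000e+00  1.793e+01 -1.000e-02] F box [-0.1  0.2 -1.9]
```

drive_tool(
  moves=[0,-0.3,0,1,0,0,0,0,-0.3,0,1,0,0,0,0,0,0,0,0,0,0,0,0,0,0,0,0,0],
)

```text
t: 9.05
tool_pos: [0.5543, 0.0605, 0.3419]
orientation: [-3.028, -0.442, -0.478]
force: [-0.0, 0.7, -3.1]
opening: 0.012
gripper_force: 40.0
```

```bash
python3 -c "
from h import *
tongue()"
```

```text
tongue box mm [-39.3   0.4 134.4] yaw,pitch,roll [-0.000e+00  1.795e+01 -1.000e-02] F box [ 0.2  0.7 -3.1]
```

drive_tool(
  moves=[0,-0.3,0,1,0,0,0,0,-0.3,0,1,0,0,0,0,0,0,0,0,0,0,0,0,0,0,0,0,0],
)

```text
t: 9.45
tool_pos: [0.5546, 0.0605, 0.3405]
orientation: [-3.027, -0.442, -0.48]
force: [-2.2, -0.9, 2.8]
opening: 0.0119
gripper_force: 40.0
```

```bash
python3 -c "
from h import *
tongue()"
```

```text
tongue box mm [-38.8   0.3 133. ] yaw,pitch,roll [ 0.   18.   -0.03] F box [-2.4 -0.3  2.8]
```

drive_tool(
  moves=[0,-2.4,0,-1.1,0,0,0,0,-2.4,0,-0.8,0,0,0,0,-2.4,0,-0.8,0,0,0,0,-2,0,-0.6,0,0,0,0,0,0,0,0,0,0,0,0,0,0,0,0,0],
)

```text
t: 10.05
tool_pos: [0.5457, 0.0579, 0.3409]
orientation: [-3.027, -0.441, -0.484]
force: [8.7, 3.3, -3.2]
opening: 0.0117
gripper_force: 40.0
```

```bash
python3 -c "
from h import *
tongue()"
```

```text
tongue box mm [-47.5   0.3 133.4] yaw,pitch,roll [-1.000e-02  1.817e+01 -4.000e-02] F box [ 9.3  0.6 -3.2]
```

Contact with about 9 N towards +x means the tongue has met the front wall under the lip. I'll recalibrate the offsets from the touches and swing down to just above the roller.

```bash
sed -i 's/G=np.array(\[-.0062,0,.234\])/G=np.array([-.0037,0,.2315])/' h.py; python3 -c "
from h import *
tongue()
for a in (17,15,13,11): plan(*tgt(-.0495,.1358,a))"
```

```text
tongue box mm [-50.6   0.3 135. ] yaw,pitch,roll [-1.000e-02  1.817e+01 -4.000e-02] F box [ 9.3  0.6 -3.2]
shift [5.4 0.4 0.6] turn [ 0.04 -1.17 -0.  ] dist 5.5
shift [12.4  0.4  2.5] turn [ 0.04 -3.17 -0.  ] dist 12.6
shift [19.3  0.4  4.6] turn [ 0.04 -5.17 -0.  ] dist 19.8
shift [26.1  0.4  7. ] turn [ 0.04 -7.17 -0.  ] dist 27.0
```

drive_tool(
  moves=[0,3.1,0,0.3,0,-0.8,0,0,3.1,0,0.5,0,-0.8,0,0,3.1,0,0.6,0,-0.8,0,0,3.1,0,0.8,0,-0.8,0,0,0,0,0,0,0,0,0,0,0,0,0,0,0],
)

```text
t: 10.65
tool_pos: [0.5572, 0.0613, 0.3418]
orientation: [-3.047, -0.445, -0.396]
force: [4.7, 1.2, -0.9]
opening: 0.0118
gripper_force: 40.0
```

```bash
python3 -c "
from h import *
tongue()
for a in (14,13,12,11): plan(*tgt(-.0495,.1358,a))"
```

```text
tongue box mm [-50.7   0.3 135.1] yaw,pitch,roll [ 0.   14.82 -0.02] F box [ 4.9 -0.2 -0.9]
shift [4.2 0.4 0.4] turn [ 0.02 -0.82  0.01] dist 4.3
shift [7.7 0.4 1.2] turn [ 0.02 -1.82  0.01] dist 7.8
shift [11.2  0.4  2.2] turn [ 0.02 -2.82  0.01] dist 11.4
shift [14.7  0.4  3.2] turn [ 0.02 -3.82  0.01] dist 15.0
```

drive_tool(
  moves=[0,3.3,0,0.6,0,-0.9,0,0,3.3,0,0.7,0,-0.9,0,0,3.3,0,0.8,0,-0.9,0,0,0,0,0,0,0,0,0,0,0,0,0,0,0],
)

```text
t: 11.15
tool_pos: [0.5666, 0.0641, 0.3419]
orientation: [-3.062, -0.447, -0.323]
force: [2.8, 0.1, -0.5]
opening: 0.012
gripper_force: 40.0
```

```bash
python3 -c "
from h import *
tongue()
for a in (10,8,6): plan(*tgt(-.0500,.1356,a))"
```

```text
tongue box mm [-50.9   0.4 135.2] yaw,pitch,roll [ 1.000e-02  1.205e+01 -1.000e-02] F box [ 2.7 -0.7 -0.5]
shift [8.1 0.4 1.5] turn [ 0.01 -2.05  0.01] dist 8.3
shift [15.1  0.4  3.5] turn [ 0.01 -4.05  0.01] dist 15.5
shift [21.9  0.4  5.8] turn [ 0.01 -6.05  0.01] dist 22.7
```

drive_tool(
  moves=[0,3.7,0,0.8,0,-1,0,0,3.7,0,0.9,0,-1,0,0,0,0,0,0,0,0,0,0,0,0,0,0,0],
)

```text
t: 11.55
tool_pos: [0.5738, 0.0662, 0.3416]
orientation: [-3.073, -0.449, -0.268]
force: [-0.6, -1.5, 2.6]
opening: 0.0119
gripper_force: 40.0
```

```bash
python3 -c "
from h import *
tongue()"
```

```text
tongue box mm [-50.8   0.4 135.1] yaw,pitch,roll [ 0.01  9.97 -0.01] F box [-1.  -1.3  2.6]
```

drive_tool(
  moves=[30,0,0,0,0,0,0,30,0,0,0,0,0,0,30,0,0,0,0,0,0,30,0,0,-15,0,0,0,30,0,0,-25,0,0,0,30,0,0,-25,0,0,0,30,0,0,-25,0,0,0],
)

```text
t: 12.25
tool_pos: [0.5585, 0.0618, 0.4326]
orientation: [-3.072, -0.448, -0.272]
force: [0.5, 0.3, 1.0]
opening: 0.0299
gripper_force: 0.0
```

```bash
python3 -c "
from h import *
tongue()
c=get('wrist');W=cloud(c)*1000;g=c['color'].max(2)
b=np.radians(BY);X=W-B0*1000
u=X[...,0]*np.cos(b)+X[...,1]*np.sin(b);v=-X[...,0]*np.sin(b)+X[...,1]*np.cos(b);z=X[...,2]
for n,lo,hi,u0,u1 in(('pad',155,190,10,48),('plate',185,215,-45,10)):
    k=(g<60)&(z>lo)&(z<hi)&(abs(v)<20)&(u>u0)&(u<u1)
    print(n,k.sum(),[np.percentile(a[k],[3,50,97]).round(1).tolist() for a in(u,v,z)] if k.sum() else '')
R=down(BY);p=B0+Rn.from_euler('z',BY,degrees=True).apply([.031,0,.215+.186]);plan(p,R);print(p)
cv2.imwrite('pics/w5.png',cv2.resize(c['color'][...,::-1],(800,600)))"
```

```text
tongue box mm [-66.3   0.4 226.1] yaw,pitch,roll [ 0.   10.1  -0.02] F box [0.6 0.2 1. ]
pad 310 [[27.7, 33.1, 38.6], [-8.4, 1.7, 11.8], [163.4, 165.4, 167.3]]
plate 494 [[-23.1, -6.8, 8.5], [-3.4, 1.7, 6.9], [185.7, 187.4, 188.7]]
shift [78.5  0.3 52.2] turn [  0.14 -10.47   0.02] dist 94.3
[0.642108   0.08615634 0.401     ]
```

View pics/w5.png

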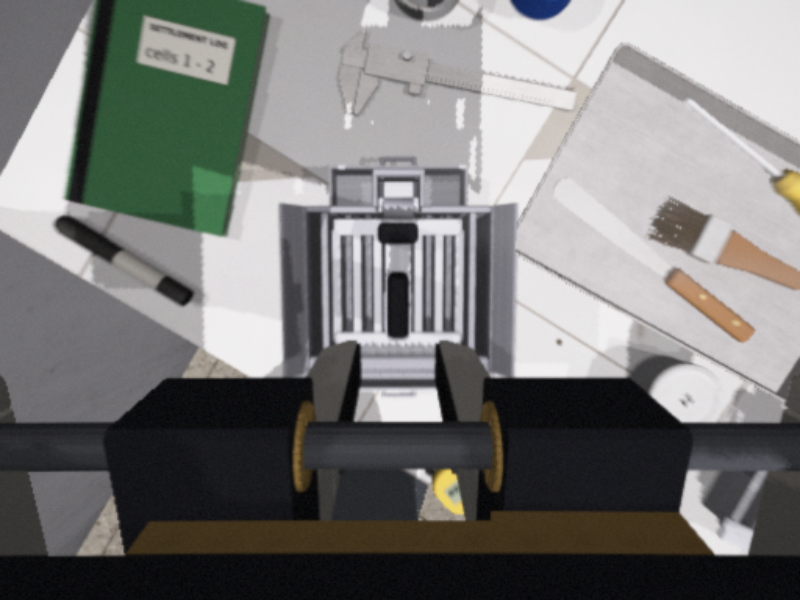

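The insert has already dropped level: pad (398,233) at z≈165 mm, plate (398,305) at z≈187 mm, fins between the plates. I'll press the pad gently to make sure the catch is over it.

drive_tool(
  moves=[0,10,0,0,0,-5.2,0,0,20,0,5,0,-5.3,0,0,25,0,10,0,0,0,0,20,0,10,0,0,0,0,0,0,0,0,0,0,0,0,0,0,0,0,0],
)

```text
t: 12.9
tool_pos: [0.6306, 0.0833, 0.4086]
orientation: [3.107, 0.454, -0.013]
force: [-0.3, 1.0, -0.1]
opening: 0.0001
gripper_force: 0.0
```

```bash
python3 -c "
from h import *
p,R=pose();print(p)
plan(B0+Rn.from_euler('z',BY,degrees=True).apply([.0325,0,.175+.186]),down(BY))"
```

```text
[0.63061297 0.08327086 0.40863818]
shift [13.8  0.5 47.5] turn [0.01 0.5  0.01] dist 49.5
```

drive_tool(
  moves=[0,14,0.5,0,0,0.5,0,0,0,0,15,0,0,0,0,0,0,15,0,0,0,0,0,0,15,0,0,0,0,0,0,5,0,0,0,0,0,0,0,0,0,0,0,0,0,0,0,0,0],
)

```text
t: 13.6
tool_pos: [0.6443, 0.0867, 0.3586]
orientation: [3.109, 0.453, 0.001]
force: [0.3, -1.0, 0.6]
opening: 0.0004
gripper_force: 0.0
```

drive_tool(
  moves=[0,0,0,2,0,0,0,0,0,0,1,0,0,0,0,0,0,1,0,0,0,0,0,0,0,0,0,0],
)

```text
t: 14.0
tool_pos: [0.6444, 0.0868, 0.3544]
orientation: [3.109, 0.454, 0.001]
force: [0.3, 0.4, 0.7]
opening: 0.0003
gripper_force: 0.0
```

drive_tool(
  moves=[0,0,0,1,0,0,0,0,0,0,1,0,0,0,0,0,0,1,0,0,0,0,0,0,0,0,0,0],
)

```text
t: 14.4
tool_pos: [0.6445, 0.0868, 0.3514]
orientation: [3.109, 0.453, 0.002]
force: [-0.7, 0.3, -0.5]
opening: 0.0005
gripper_force: 0.0
```

drive_tool(
  moves=[0,0,0,0.5,0,0,0,0,0,0,0.5,0,0,0,0,0,0,0,0,0,0],
)

```text
t: 14.7
tool_pos: [0.6444, 0.0868, 0.3514]
orientation: [3.108, 0.454, 0.002]
force: [-2.6, 0.1, 6.3]
opening: 0.0004
gripper_force: 3.1
```

drive_tool(
  moves=[0,0,0,0.6,0,0,0,0,0,0,0.2,0,0,0,0,0,0,0,0,0,0,0,0,0,0,0,0,0],
)

```text
t: 15.1
tool_pos: [0.6444, 0.0868, 0.3513]
orientation: [3.108, 0.454, 0.003]
force: [-4.8, -1.1, 10.2]
opening: 0.0001
gripper_force: 5.1
```

drive_tool(
  moves=[0,0,0,0.8,0,0,0,0,0,0,0,0,0,0,0,0,0,0,0,0,0],
)

```text
t: 15.4
tool_pos: [0.6444, 0.0869, 0.3513]
orientation: [3.108, 0.454, 0.004]
force: [-6.0, -0.4, 14.3]
opening: 0.0004
gripper_force: 6.9
```

drive_tool(
  moves=[0,0,0,-10,0,0,0,0,0,0,-30,0,0,0,0,0,0,-40,0,0,0,0,-30,0,-10,0,0,0,0,-40,0,0,0,0,0,0,-20,0,0,0,0,0,0,0,0,0,0,0,0],
)

```text
t: 16.1
tool_pos: [0.5566, 0.0606, 0.4394]
orientation: [3.108, 0.453, 0.002]
force: [0.8, -0.3, 0.2]
opening: 0.0004
gripper_force: 0.0
```

```bash
python3 -c "
from h import *
c=get('wrist');W=cloud(c)*1000;g=c['color'].max(2)
b=np.radians(BY);X=W-B0*1000
u=X[...,0]*np.cos(b)+X[...,1]*np.sin(b);v=-X[...,0]*np.sin(b)+X[...,1]*np.cos(b);z=X[...,2]
for n,lo,hi,u0,u1 in(('pad',155,190,10,45),('plate',180,215,-45,10)):
    k=(g<60)&(z>lo)&(z<hi)&(abs(v)<20)&(u>u0)&(u<u1)
    print(n,k.sum(),[np.percentile(a[k],[3,50,97]).round(1).tolist() for a in(u,v,z)] if k.sum() else '')
for n,u0,u1 in(('frontbar',-36,-30),('rearbar',32,38)):
    k=(g>80)&(z>138)&(z<149)&(abs(v)<38)&(u>u0)&(u<u1);print(n,k.sum(),np.median(z[k]).round(2))
for uu in range(36,64,2):
    k=(abs(v-1)<8)&(u>=uu)&(u<uu+2)&(z>100);print(uu,k.sum() and np.percentile(z[k],[10,90]).round(0).tolist(),end=' ')
vv,uu=np.where((abs(u-5)<70)&(abs(v)<75)&(z>100))
im=c['color'][max(vv.min()-10,0):vv.max()+10,max(uu.min()-10,0):uu.max()+10][...,::-1]
s=min(800/im.shape[1],600/im.shape[0]);cv2.imwrite('pics/w6.png',cv2.resize(im,None,fx=s*.99,fy=s*.99,interpolation=cv2.INTER_CUBIC))"
```

```text
pad 382 [[10.6, 33.7, 39.3], [-8.3, 1.1, 11.4], [163.3, 165.3, 167.3]]
plate 560 [[-21.9, -6.4, 8.6], [-3.8, 1.9, 6.8], [185.7, 187.4, 188.7]]
frontbar 437 143.69
rearbar 312 143.33
36 [164.0, 166.0] 38 [164.0, 166.0] 40 0 42 [143.0, 145.0] 44 [143.0, 154.0] 46 [153.0, 156.0] 48 [155.0, 157.0] 50 [155.0, 157.0] 52 [155.0, 157.0] 54 [153.0, 155.0] 56 [152.0, 154.0] 58 [152.0, 154.0] 60 [152.0, 154.0] 62 [152.0, 154.0]
```

View pics/w6.png

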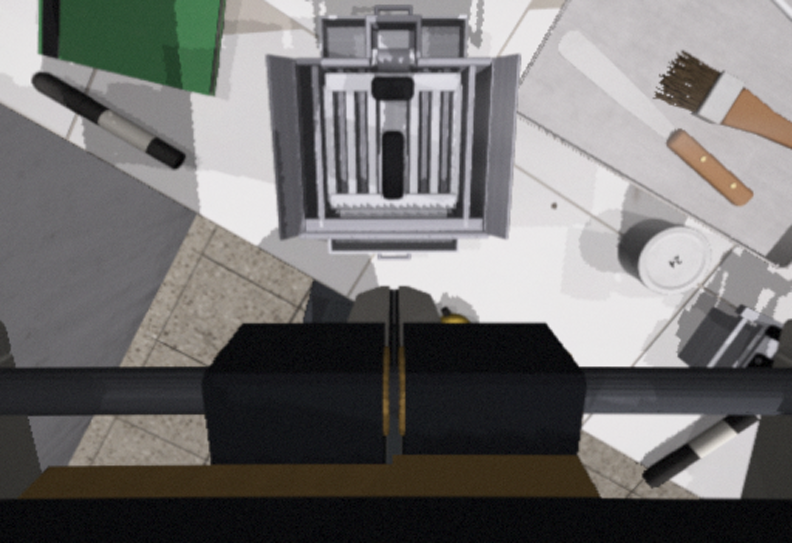

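The insert lies level, with bars at z≈143.5 mm (nominal 143) and pad at 165 mm. The roller's front face is back where it was before, over the rear bar at crop (393,58). I'm handing in.

```bash
python3 -c "
from plant import robot
print(robot.close_job())"
```

```text
the job is handed in; nothing more can be done
None
```

I hooked the seven-fin insert under the lip, swung it down and pressed it home with about 14 N. It measured level and at home height, the catch looked sprung out over the rear bar, and nothing else on the bench was touched; the job is handed in, but no verdict was shown.

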